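Uncap the carving gouge and hold it level for checking

TASK

On the carver's bench, take the loose guard cap off the blade of the gouge in the sloping tool block and set the cap down on the bench. Then draw the gouge out of its socket, turn it level and finish still holding it in the gripper, steady and level, at least 20 cm above the bench, so that its edge can be checked. Leave the bare chisel in the block and everything else where it is.

Things in the scene. Friction and masses are not known exactly. Their poses are not given: they have to be found in the camera images.
- holder: Wooden tool block fixed to the bench (bench top at z = 0): a thick sloping board, 170 mm wide along y, on a dark base slab 125 x 180 x 16 mm (x from -50 to +75 mm). Origin under it at bench level, z up. Two sockets lean 40 deg from vertical towards its +x (away from the robot; yaw within 0.4 rad). Nothing of the board is higher than 85 mm.
- sockets (a point): Midpoint between the two socket mouths, in the sloping top face (60 mm long, 30 mm to each side of the sockets), 65 mm above the bench; block's axes. Mouths at y = +50 and -50 mm, square, 28.4 mm wide, 50 mm deep along (-0.643, 0, -0.766). One holds the gouge, the other the chisel, either way round.
- gouge: Carving gouge, 168 mm long, 0.1 kg, loose in a socket, leaning 40 to 44 deg. Origin: centre of the handle's foot; z runs from the foot to the cutting edge, y is level, along the block's y. Square wooden handle 26 x 26 mm up to z = 115 mm (lowest 50 mm in the socket), then, under the cap, a brass ferrule 18 mm across to z = 127 and a U-shaped steel blade 16 mm wide to z = 168.
- gouge_grip (a point): Point on the gouge's axis in the middle of the bare handle, 84 mm from the foot, near the centre of mass; same axes as the gouge.
- cap: Grey plastic blade guard, a square tube closed at the top, 27 x 27 mm outside, 61 mm long, 30 g. Origin: centre of its open rim; z points along it to the closed end. At the start it sits loosely over the gouge's blade, its rim on the handle's end (115 mm from the foot), axes as the gouge's; it comes clear after 57 mm along its axis.
- cap_mid (a point): Middle of the cap, on its axis, 30.5 mm from the rim; same axes as the cap.
- chisel: Bare flat chisel in the other socket, 172 mm long, the same 26 mm square handle as the gouge but no cap. Origin and axes as for the gouge. Not to be moved.
- glue: Glue bottle with a pointed nozzle, 54 mm across, 155 mm tall, standing on the bench; origin under its centre. Not to be moved.
- slices: Round slice of a branch lying on the bench, 86 mm across, 22 mm thick; origin under its centre. Not to be moved.
- mallet: Turned wooden mallet standing on its head, 72 mm across, 180 mm tall; origin under its centre. Not to be moved. Bottle, slice and mallet stand in any order, two well left of the block, one well right; the bench from 0.4 to 0.65 m ahead of the robot, within 0.25 m either side, holds only the block.
Not all that is in view belongs to the job. Of the things that look like the cap, the largest one is meant. What is shaped like the gouge but turquoise is not meant.

How it is judged:
By the outcome, as a careful person would: the job done as asked, in the order asked, and still so for the second after the job is handed in, while the arm keeps its last pose, push and grip.
It also fails if it takes over 58 s, if anything falls off the work surface, if the arm or the gripper's body presses on something with over 40 N, if the wrist force passes 120 N, or if a joint passes its speed limit or range.

ROBOT

A 7-joint arm with a two-finger parallel gripper is mounted at the origin on the work surface. World frame = base frame: x ahead of the robot, y to its left, z up, the work surface at z = 0. Lengths are in mm, angles in rad, forces in N, time in s.
With the tool pointing down it reaches from about 425 to 875 mm from the base axis. Payload 4.7 kg.
Tool frame: the origin (TCP) lies between the finger pads; the fingertips stand 11 mm ahead of it and the grasp point (between the pads) lies 8 mm behind it; z points along the fingers, y is the line along which they close (so a half turn about z gives the same grasp; the last joint's range is limited). The gripper opens to 87 mm and grips with 3 to 60 N. Pads are 19 mm wide; open, the fingers measure 117 mm over their backs; the gripper's body (75 mm by 190 mm) begins 51 mm behind the grasp point.
Start: joints at [-1.289, 0.321, -0.07, 1.45, 0.023, 1.371, -0.057], TCP at [172.023, 626.843, 233.587] pointing down, gripper open.
Joint ranges: [-2.86, 2.86], [-0.3, 2.09], [-1.38, 1.24], [0.06, 2.45], [-1.56, 4.7], [0.09, 2.05], [-2.69, 2.69]. Speed limits (rad/s): [2.57, 2.57, 3.14, 3.14, 3.14, 3.14, 3.14].

INTERFACE

Orientations are given as a unit quaternion [w, x, y, z].
In Python, from bench import bot gives the robot as it stands. Calls block until the motion is done:
- bot.goto(position, orientation): joint-space move of the TCP to a pose.
- bot.servo_line(position, ori=None, rate=150, until_force=None): straight line of the TCP; ori=None keeps the orientation; rate is the mean speed in mm/s. With until_force (N) it stops when the force on the tool has changed by that much, and returns True; else False.
- bot.movej(angles): joint-space move.
- bot.let_go() and bot.grasp(): open the fingers fully, or close them until they stop; the grip force is fixed at half the most.
- bot.dwell(seconds).
- bot.solve_ik(position, orientation): joint angles nearest the present ones, or None.
- bot.read_state(): the state.
- bot.read_camera(name): name is "scene" or "top"; returns (picture, depth): 420x560x3 uint8, blue, green, red; 420x560 float32, mm along the optical axis (not along the pixel's ray), 0 where there is no reading.
- bot.get_calibration(name): a dict with "vfov" (degrees; the focal length in pixels is half the picture's height over the tangent of half this angle, whatever the lens; pixels are square), "cx", "cy" (the principal point, pixels), "xyz" and "attitude" of the camera in the world. Camera axes: x right, y down, z forward; pixel columns grow to the right and rows downward; lengths in mm; the calibration is good to about 2 mm. A picture is of the moment at which its call begins. get_calibration takes no time and is no camera call.
A pose or a line that the arm cannot do raises bot.Unreachable and nothing moves.
- bot.finish_job(): hands the job in; it is judged then, once.
Trained networks look in the newest picture that a camera, given by its name, has taken for a name from the list of things; names that differ only in an ending like _2 or _b are one class to them, and where a whole thing is asked for, a point or a joint stands for the part that bears it (a point fixed in the world has none). Each returns a list of dicts, best first, with "p" (0 to 1); they miss things now and then, are a little off and sometimes report something else, mostly with a low value. They report only what shows in the picture. A call takes as long as a camera call. They do not tell look-alikes from the thing itself.
- bot.trace(name, camera): "region" (420x560 bool, what is visible of it).
- bot.tip_of(name, camera): "point" ([x, y, z] in mm, in world coordinates, good to about 4 mm: a listed point, or the origin of a listed thing).
The state is a dict: "t": time; "joint_pos": joint angles; "qvel": joint speeds; "tau": joint torques, N m; "position": TCP position; "tool_rot": TCP orientation; "ft_force": force on the tool from outside, world axes, zero at the start; "wrist_torque": the same for the moment, N m; "width": finger opening in mm; "grip_force": force on a finger pad.
Only numpy, scipy, OpenCV 4.12 (cv2) and the standard library are available. Lean on these libraries where they do the work, as an engineer would, in place of code of your own. Each camera call takes 0.05 s, during which the arm holds its last target. There are 200 camera calls.

## Working session

There is one attempt and no reset: what is moved stays moved. The work goes in short steps, each a Python script; the robot and the scene stay as the last script left them, time stands still between calls to the robot, and variables do not carry over. Pictures are saved under pics/ and viewed, at most 10 in all, crops included, and the job is handed in when it is done.

```bash
ls; mkdir -p pics; python3 - <<'E'
from bench import bot
import cv2,numpy as np
for c in("scene","top"):
    im,d=bot.read_camera(c); cv2.imwrite(f"pics/{c}0.png",im); np.save(f"pics/{c}0.npy",d)
    print(c,bot.get_calibration(c))
    for n in("holder","sockets","gouge","gouge_grip","cap","cap_mid","chisel","glue","slices","mallet"):
        print(n,[(np.round(r["point"]),round(r["p"],2)) for r in bot.tip_of(n,c)])
    for n in("cap","gouge"):
        for r in bot.trace(n,c):
            ys,xs=np.nonzero(r["region"]); print("trace",n,round(r["p"],2),xs.mean().round(),ys.mean().round(),len(xs),np.median(d[ys,xs]))
print(bot.read_state())
E
```

```text
pics
scene {'vfov': 57.19498502636871, 'cx': 282.0683130544186, 'cy': 211.37435513292147, 'xyz': array([ 877.4964258 , -247.29360693,  822.85149488]), 'attitude': array([-0.24608833,  0.85711607,  0.43250795, -0.13315197])}
holder [(array([524.,  35.,  -3.]), 0.7)]
sockets [(array([558.,  26.,  67.]), 0.58)]
gouge [(array([310., -62.,  15.]), 0.82), (array([513., -10.,  30.]), 0.76)]
gouge_grip [(array([ 305., -145.,    8.]), 0.97), (array([568., -22.,  91.]), 0.7), (array([597., 361.,   1.]), 0.47)]
cap [(array([590., -32., 114.]), 0.86), (array([714.,   3.,  11.]), 0.8), (array([ 637., -147.,    8.]), 0.78)]
cap_mid [(array([698.,  -9.,   6.]), 0.79), (array([612., -36., 134.]), 0.7), (array([ 625., -127.,   15.]), 0.51)]
chisel [(array([539.,  85.,  30.]), 0.61), (array([599., 358.,  -2.]), 0.6)]
glue [(array([596., 358.,  -3.]), 0.68)]
slices [(array([ 529., -375.,   -2.]), 0.74), (array([511.,  -8.,  27.]), 0.69)]
mallet [(array([430., 365.,  -0.]), 0.6)]
trace cap 0.83 327.0 302.0 225 827.93744
trace cap 0.66 264.0 307.0 242 824.4827
trace cap 0.59 296.0 254.0 399 738.14996
tra
[... 1266 characters left out ...]
1.3, 'joint_pos': array([-1.28889855,  0.32101529, -0.07009179,  1.45049042,  0.02260017,
        1.37075882, -0.05689891]), 'qvel': array([-0.00037338, -0.00135275,  0.00302647,  0.00063898, -0.00051985,
       -0.00057501,  0.00064365]), 'tau': array([ 8.29244777e-05, -4.91113579e+01, -4.02870085e-01, -3.12759197e+01,
       -6.36074133e-02,  3.36563727e-02,  8.16301736e-06]), 'position': array([172.03316977, 626.86026539, 233.5813392 ]), 'tool_rot': array([2.93528227e-05, 1.33493120e-01, 9.91049738e-01, 5.43902953e-05]), 'ft_force': array([ 0.75526857, -0.64086677,  0.47634501]), 'wrist_torque': array([ 0.05377993, -0.01663861, -0.01814241]), 'grip_force': 0.0, 'width': 86.75825611437581}
```

View images.

View pics/scene0.png

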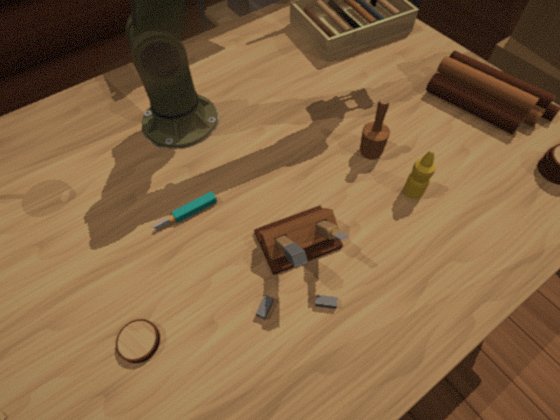

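View pics/top0.png

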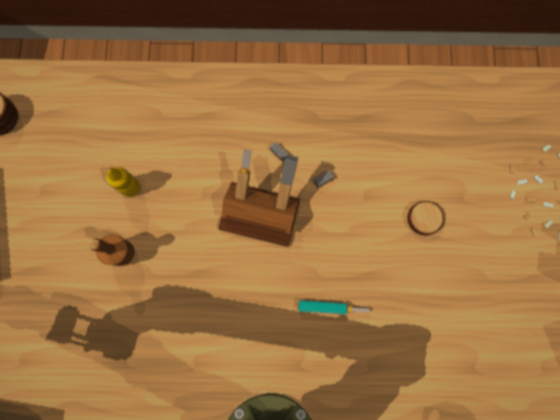

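```bash
python3 - <<'E'
import cv2
a=cv2.imread("pics/scene0.png")[180:340,210:370]
cv2.imwrite("pics/crop0.png",cv2.resize(a,(600,600),interpolation=cv2.INTER_CUBIC))
E
```

```text
(no output)
```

View pics/crop0.png

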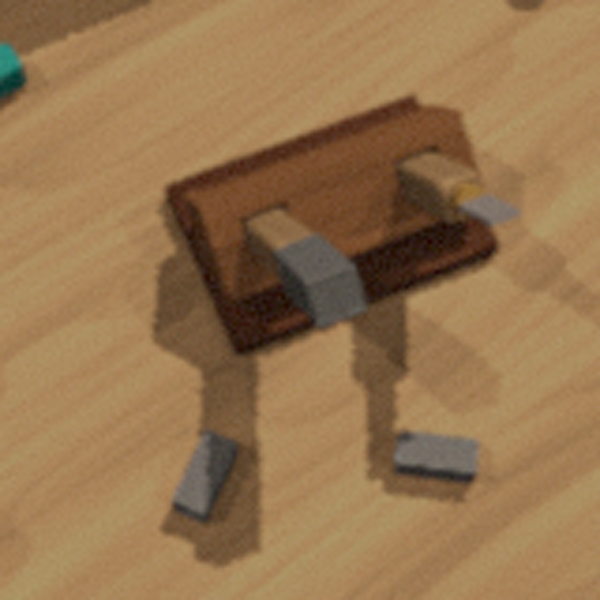

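The crop confirms the choice. Candidates in the scene view:
- **Cap:** (296,254), on the gouge and the largest, so this is the one meant. The loose decoys are at (264,307) and (327,302).
- **Gouge:** (282,242), in the block under the cap. The turquoise one at (188,210) is not meant, and the bare chisel is at (325,232).

Next I fit the cap and handle to the depth points of both cameras.

```bash
cat > h.py <<'E'
from bench import bot
import numpy as np, cv2
from scipy.spatial.transform import Rotation as R
from scipy.optimize import least_squares
def cloud(c,d,m):
    k=bot.get_calibration(c); f=210/np.tan(np.radians(k["vfov"]/2))
    m=cv2.erode(m.astype(np.uint8),np.ones((3,3)))>0
    v,u=np.nonzero(m&(d>0)); z=d[v,u]
    P=np.c_[(u-k["cx"])/f*z,(v-k["cy"])/f*z,z]
    return R.from_quat(k["attitude"],scalar_first=True).apply(P)+k["xyz"]
def fit(P,x0,h=13.5,L=61):
    """box, square h, length L; x=centre, yaw, lean"""
    def res(x):
        Q=(P-x[:3])@frame(x[3],x[4])
        q=np.abs(Q)-[h,h,L/2]
        return np.where((q>0).any(1),np.linalg.norm(np.maximum(q,0),axis=1),q.max(1))
    s=least_squares(res,x0,loss="soft_l1",f_scale=1.5,x_scale=[1,1,1,.02,.02]); return s.x,np.sqrt(np.median(res(s.x)**2))
def frame(yaw,lean): # columns x,y,z of the tool (gouge)
    return (R.from_euler("z",yaw)*R.from_euler("y",lean)).as_matrix()
def quat(yaw,t): # tool: y along block y, z leaning forward of straight down by t
    c,s=np.cos(yaw),np.sin(yaw); z=np.array([np.sin(t)*c,np.sin(t)*s,-np.cos(t)]); y=np.array([-s,c,0])
    return R.from_matrix(np.c_[np.cross(y,z),y,z]).as_quat(scalar_first=True)
def zdir(q): return R.from_quat(q,scalar_first=True).apply([0,0,1.])
E
python3 - <<'E'
from h import *
for n,c0,h,L in(("cap",[612,-37,132],13.5,61),("gouge",[568,-25,88],13,65)):
    al=[]
    for c in("scene","top"):
        im,d=bot.read_camera(c)
        S=[cloud(c,d,r["region"]) for r in bot.trace(n,c)]
        S=[p for p in S if len(p) and np.linalg.norm(np.median(p,0)-c0)<45]
        if not S: print(n,c,"none");continue
        P=S[0]; al.append(P)
        np.save(f"pics/{n}_{c}.npy",P)
        x,e=fit(P,[*c0,-.27,.72],h,L); print(n,c,len(P),P.min(0).round(),P.max(0).round(),x.round(3),e.round(2))
    x,e=fit(np.vstack(al),[*c0,-.27,.72],h,L); print(n,"both",x.round(3),e.round(2))
    if n=="cap": a=frame(*x[3:])[:,2]; print("foot",x[:3]-145.5*a,"grip",x[:3]-61.5*a); X=x
for yaw in(X[3],X[3]+np.pi):
  for t in np.radians([0,15,30,40,48,52])*(1 if yaw==X[3] else -1):
    q=quat(yaw,t)
    print(np.degrees(t).round(),[ (lambda j: None if j is None else np.round(j,2))(bot.solve_ik(p,q)) for p in (X[:3],X[:3]-61.5*a-8*0, X[:3]+80*a)])
E
```

```text
cap scene 285 [587. -54. 124.] [642. -21. 167.] [ 6.13242e+02 -3.55200e+01  1.33860e+02 -2.23000e-01  8.19000e-01] 0.42
cap top 290 [580. -51.  -1.] [676. -20. 166.] [ 6.09159e+02 -3.74300e+01  1.33964e+02 -2.18000e-01  8.09000e-01] 0.93
cap both [ 6.11853e+02 -3.48650e+01  1.34710e+02 -2.43000e-01  8.16000e-01] 1.13
foot [508.9644317   -9.31722357  35.05310877] grip [568.36398173 -24.06635515  92.58706895]
gouge scene 120 [536. -41.  69.] [580. -11. 118.] [ 5.66924e+02 -2.42690e+01  8.62150e+01 -2.34000e-01  7.42000e-01] 0.25
gouge top 206 [534. -37.  72.] [577. -10. 122.] [ 5.64511e+02 -2.80310e+01  8.91710e+01 -1.97000e-01  7.42000e-01] 0.97
gouge both [ 5.64525e+02 -2.33350e+01  8.68500e+01 -2.62000e-01  7.40000e-01] 1.34
0.0 [array([-0.58,  0.37,  0.74,  1.69, -0.27,  1.18,  1.55]), array([-0.62,  0.32,  0.72,  1.84, -0.23,  1.07,  1.52]), array([-0.52,  0.46,  0.76,  1.48, -0.32,  1.33,  1.59])]
15.0 [array([-0.71,  0.16,  0.74,  1.93, -0.06,  0.84,  1.38]), array([-0.74,  0.11,  0.72,  2.06, -0.  ,  0.75,  1.3 ]), array([-0.66,  0.25,  0.77,  1.73, -0.16,  0.97,  1.47])]
30.0 
[... 735 characters left out ...]
ray([-0.56,  0.48,  0.83,  1.48, -0.36,  1.33, -1.53])]
-15.0 [array([-0.55,  0.14,  0.56,  1.92, -0.02,  0.84, -1.8 ]), array([-0.58,  0.1 ,  0.55,  2.06,  0.03,  0.75, -1.87]), array([-0.4 ,  0.21,  0.46,  1.72, -0.05,  0.97, -1.75])]
-30.0 [array([-0.44, -0.01,  0.37,  2.14,  0.32,  0.53, -2.13]), array([-0.15, -0.02,  0.04,  2.26,  0.42,  0.45, -2.27]), array([-0.01,  0.06, -0.03,  1.94,  0.24,  0.64, -2.01])]
-40.0 [array([ 0.66, -0.03, -0.76,  2.24,  0.68,  0.33, -2.5 ]), array([ 1.28, -0.13, -1.37,  2.35,  0.6 ,  0.19, -2.5 ]), array([ 0.9 ,  0.04, -0.98,  2.06,  0.57,  0.44, -2.32])]
-48.0 [None, None, None]
-52.0 [array([ 1.13, -0.06, -1.26,  2.37,  1.86,  0.26,  2.57]), None, None]
```

```bash
python3 - <<'E'
from h import *
yaw=-.25; q=quat(yaw,np.radians(40)); z=zdir(q); mid=np.array([611.5,-36,133.5])
tcp=mid-2*z
p=bot.read_state()["position"]
bot.servo_line([p[0],p[1],330],rate=250)
bot.goto(tcp-100*z+[0,0,80],q)
bot.servo_line(tcp-90*z,rate=200)
print(bot.servo_line(tcp,rate=100,until_force=6))
s=bot.read_state(); print(s["t"],s["position"]-tcp,s["ft_force"])
for c in("scene","top"):
    im,d=bot.read_camera(c); cv2.imwrite(f"pics/{c}1.png",im)
    print([(r["point"].round(1),r["p"]) for r in bot.tip_of("cap_mid",c)])
    if c=="scene": cv2.imwrite("pics/crop1.png",cv2.resize(im[150:330,200:380],(600,600),interpolation=cv2.INTER_CUBIC))
E
```

```text
Traceback (most recent call last):
bench.Unreachable: the arm cannot take that pose within its joint ranges
```

```bash
python3 - <<'E'
from h import *
yaw=-.25; mid=np.array([611.5,-36,133.5])
for t in(20,30,35,40):
    q=quat(yaw,np.radians(t)); z=zdir(q); u=np.array([0,0,1.])
    for nm,o in(("r50",-50*z),("r70",-70*z),("r90",-90*z),("up60",60*u),("up100",100*u),("grip",np.array([-45,11,-45])),("gripr60",np.array([-45,11,-45])-60*z),("gripup60",np.array([-45,11,15]))):
        j=bot.solve_ik(mid+o,q); print(t,nm,None if j is None else j.round(2))
E
```

```text
20 r50 [-0.81 -0.02  0.76  1.99  0.16  0.84  1.19]
20 r70 [-0.81 -0.06  0.73  1.98  0.19  0.89  1.16]
20 r90 [-0.79 -0.1   0.69  1.97  0.22  0.93  1.13]
20 up60 [-0.79  0.01  0.76  1.94  0.11  0.86  1.23]
20 up100 [-0.74 -0.03  0.69  1.88  0.14  0.95  1.21]
20 grip [-0.76  0.05  0.71  2.14  0.12  0.63  1.18]
20 gripr60 [-0.83 -0.12  0.72  2.13  0.28  0.79  1.05]
20 gripup60 [-0.82 -0.06  0.74  2.09  0.22  0.78  1.11]
30 r50 [-0.84 -0.17  0.7   2.15  0.48  0.67  0.89]
30 r70 [-0.83 -0.22  0.66  2.15  0.51  0.73  0.86]
30 r90 [-0.81 -0.26  0.61  2.14  0.52  0.78  0.85]
30 up60 [-0.83 -0.12  0.72  2.08  0.4   0.69  0.97]
30 up100 [-0.76 -0.15  0.63  2.03  0.39  0.77  0.99]
30 grip [-0.79 -0.05  0.67  2.28  0.5   0.45  0.81]
30 gripr60 [-0.83 -0.25  0.62  2.29  0.61  0.65  0.72]
30 gripup60 [-0.84 -0.18  0.68  2.23  0.54  0.63  0.81]
35 r50 [-0.83 -0.22  0.65  2.23  0.66  0.6   0.7 ]
35 r70 [-0.81 -0.27  0.6   2.23  0.67  0.66  0.7 ]
35 r90 [-0.49 -0.26  0.3   2.22  0.53  0.66  0.8 ]
35 up60 [-0.83 -0.17  0.69  2.15  0.58  0.61  0.81]
35 up100 [-0.76 -0.21  0.59  2.1   0.53  0.7   0.86]
35 grip [-0.76 -0.08  0.61  2.35  0.77  0.38  0.53]
35 gripr60 [-0.77 -0.28  0.53  2.37  0.78  0.58  0.54]
35 gripup60 [-0.82 -0.22  0.63  2.29  0.72  0.56  0.62]
40 r50 [-0.8  -0.25  0.59  2.31  0.87  0.54  0.49]
40 r70 [-0.76 -0.3   0.52  2.31  0.85  0.6   0.51]
40 r90 [-0.32 -0.29  0.12  2.3   0.62  0.56  0.69]
40 up60 [-0.81 -0.2   0.64  2.22  0.77  0.54  0.61]
40 up100 [-0.74 -0.24  0.55  2.17  0.7   0.62  0.7 ]
40 grip [-0.72 -0.09  0.54  2.41  1.13  0.34  0.16]
40 gripr60 [-0.35 -0.25  0.12  2.43  0.83  0.45  0.43]
40 gripup60 [-0.78 -0.24  0.57  2.36  0.94  0.51  0.41]
```

```bash
python3 - <<'E'
from h import *
yaw=-.25; q=quat(yaw,np.radians(30)); z=zdir(q); mid=np.array([611.5,-36,133.5])
tcp=mid-3*z
bot.goto(tcp-85*z,q)
print(bot.servo_line(tcp,rate=100,until_force=6))
s=bot.read_state(); print(s["t"],s["position"]-tcp,s["ft_force"])
for c in("scene","top"):
    im,d=bot.read_camera(c); cv2.imwrite(f"pics/{c}1.png",im)
    print([(r["point"].round(1),r["p"]) for r in bot.tip_of("cap_mid",c)])
    if c=="scene": cv2.imwrite("pics/crop1.png",cv2.resize(im[150:330,200:380],(600,600),interpolation=cv2.INTER_CUBIC))
E
```

```text
False
5.95 [0.2156928  0.15439129 0.4421127 ] [ 0.92717224 -0.08393967 -0.1841745 ]Traceback (most recent call last):
  File "<stdin>", line 9, in <module>
AttributeError: 'list' object has no attribute 'round'. Did you mean: 'count'?
```

```bash
python3 - <<'E'
from h import *
im,d=bot.read_camera("scene")
print([(np.round(r["point"],1),r["p"]) for r in bot.tip_of("cap_mid","scene")])
cv2.imwrite("pics/crop1.png",cv2.resize(im[150:330,200:380],(600,600),interpolation=cv2.INTER_CUBIC))
E
```

```text
[(array([613.5, -37.1, 134.2]), 0.84), (array([695.9, -11.2,   7.3]), 0.64), (array([ 626.2, -125.2,   12.6]), 0.49)]
```

View pics/crop1.png

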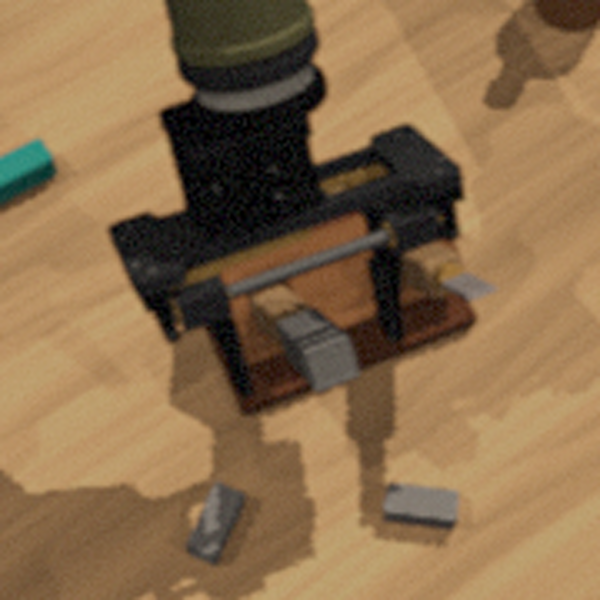

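The cap (crop 315,350) lies between the two fingers (240,350) and (388,300), and the chisel is clear. Next I grasp, relieve any side force and draw the cap along its axis.

```bash
python3 - <<'E'
from h import *
yaw=-.25; a=frame(yaw,.75)[:,2]; Y=frame(yaw,.75)[:,1]
f0=np.array(bot.read_state()["ft_force"])
bot.grasp(); s=bot.read_state(); F=frame(yaw,.75).T@(np.array(s["ft_force"])-f0)
print("t",s["t"],"w",s["width"],"grip",s["grip_force"],"F in gouge axes",F.round(2))
E
```

```text
t 7.1583 w 26.987740795151343 grip 29.99992416028533 F in gouge axes [0.25 0.2  1.3 ]
```

```bash
python3 - <<'E'
from h import *
yaw=-.25; A=frame(yaw,.75); a=A[:,2]
p=np.array(bot.read_state()["position"])
for d in(15,40,75):
    print(d,bot.servo_line(p+d*a,rate=60,until_force=12)); s=bot.read_state(); print(s["t"],s["width"],(A.T@np.array(s["ft_force"])).round(2))
for n in("gouge_grip","cap_mid","chisel"):
  for c in("scene","top"):
    im,d=bot.read_camera(c)
    print(n,c,[(np.round(r["point"],1),round(r["p"],2)) for r in bot.tip_of(n,c)])
    if c=="scene": cv2.imwrite("pics/crop2.png",cv2.resize(im[150:330,200:380],(600,600),interpolation=cv2.INTER_CUBIC))
# candidate set-down poses
q=quat(yaw,np.radians(30)-(np.pi/2-.75)); z=zdir(q)
for y2 in(yaw,-.1,-.4):
  q=quat(y2,np.radians(30)-(np.pi/2-.75))
  for P in([500,-180,13],[500,-180,120],[560,-180,13],[470,-200,13],[470,-200,120]):
    j=bot.solve_ik(P,q); print(y2,P,None if j is None else j.round(2))
E
```

```text
15 False
7.5583 27.027034192758553 [ 0.23  0.18 -0.81]
40 False
8.125 26.86108640798642 [-0.49  0.1   0.39]
75 False
8.8583 27.005685199093502 [ 0.83 -0.11 -0.57]
gouge_grip scene [(array([ 303.6, -146.3,    9.7]), 0.94), (array([565.9, -23.3,  92.5]), 0.6)]
gouge_grip top [(array([ 305.9, -147.2,    9.8]), 0.72)]
cap_mid scene [(array([695.6,  -9.7,   5. ]), 0.5), (array([ 624.3, -129.4,   13.7]), 0.48)]
cap_mid top [(array([ 627.3, -126.7,    9.4]), 0.43)]
chisel scene [(array([638.5, -44. , 165.9]), 0.69), (array([519.9,  33.7,  -1.7]), 0.51)]
chisel top []
-0.25 [500, -180, 13] [-0.4   0.68  0.91  1.74 -0.48  1.3   2.  ]
-0.25 [500, -180, 120] [-0.42  0.53  0.94  1.67 -0.35  1.46  1.92]
-0.25 [560, -180, 13] [-0.35  0.79  0.89  1.58 -0.53  1.37  1.98]
-0.25 [470, -200, 13] [-0.38  0.65  0.93  1.79 -0.45  1.27  2.04]
-0.25 [470, -200, 120] [-0.41  0.49  0.96  1.72 -0.31  1.43  1.95]
-0.1 [500, -180, 13] [-0.42  0.68  0.9   1.74 -0.44  1.28  2.11]
-0.1 [500, -180, 120] [-0.45  0.52  0.94  1.67 -0.31  1.44  2.04]
-0.1 [560, -180, 13] [-0.37  0.78  0.88  1.58 -0.49  1.35  2.09]
-0.1 [470, -200, 13] [-0.41  0.65  0.93  1.8  -0.41  1.25  2.15]
-0.1 [470, -200, 120] [-0.44  0.48  0.96  1.73 -0.27  1.41  2.06]
-0.4 [500, -180, 13] [-0.38  0.69  0.92  1.74 -0.52  1.32  1.9 ]
-0.4 [500, -180, 120] [-0.4   0.54  0.95  1.67 -0.39  1.47  1.81]
-0.4 [560, -180, 13] [-0.33  0.79  0.9   1.58 -0.57  1.39  1.87]
-0.4 [470, -200, 13] [-0.36  0.66  0.94  1.79 -0.5   1.29  1.94]
-0.4 [470, -200, 120] [-0.39  0.49  0.96  1.72 -0.35  1.45  1.84]
```

View pics/crop2.png

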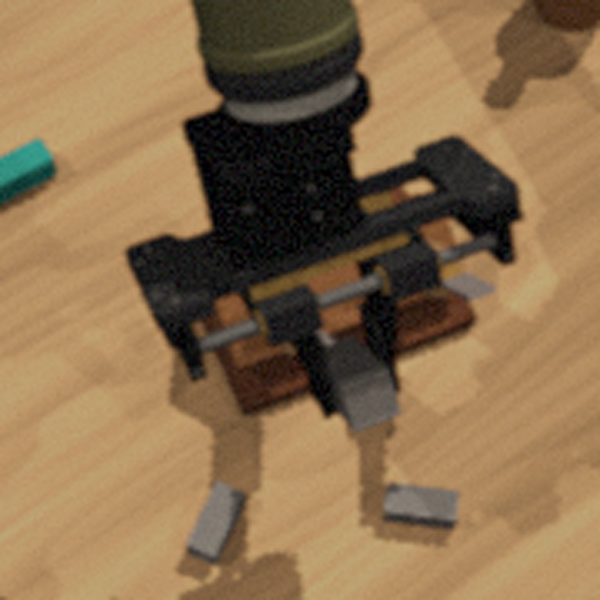

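The cap is off, held at crop (362,385), and the gouge stayed in its socket. I set the cap down in the free bench area to the right of the block.

```bash
python3 - <<'E'
from h import *
yaw=-.25; q=quat(yaw,np.radians(30)-(np.pi/2-.76))
p=np.array(bot.read_state()["position"])
bot.servo_line(p+[0,0,60],rate=150)
bot.goto([480,-200,110],q)
bot.servo_line([480,-200,30],rate=100)
print(bot.servo_line([480,-200,11],rate=25,until_force=3))
s=bot.read_state(); print(s["t"],s["position"],s["ft_force"],s["width"])
bot.let_go()
bot.servo_line([480,-200,110]-0*p,rate=120)
bot.goto([540,-100,300],quat(yaw,np.radians(20)))
C=[];al=[]
for c in("scene","top"):
    im,d=bot.read_camera(c); cv2.imwrite(f"pics/{c}3.png",im)
    for n in("gouge_grip","gouge","cap","cap_mid","chisel","sockets"): print(n,c,[(np.round(r["point"],1),round(r["p"],2)) for r in bot.tip_of(n,c)])
    S=[cloud(c,d,r["region"]) for r in bot.trace("gouge",c)]
    S=[P for P in S if len(P) and np.linalg.norm(np.median(P,0)-[568,-25,90])<50]
    for P in S[:1]: np.save(f"pics/g3_{c}.npy",P); print(len(P),P.min(0),P.max(0))
print(bot.read_state()["t"])
a=cv2.imread("pics/scene3.png")[150:360,140:420]; cv2.imwrite("pics/crop3.png",cv2.resize(a,(800,600),interpolation=cv2.INTER_CUBIC))
E
```

```text
True
12.5583 [ 479.87271172 -199.88136931   16.85482407] [1.57771718 0.03366064 2.6753114 ] 26.61470559898123
gouge_grip scene [(array([568.5, -25.4,  90.8]), 0.77), (array([ 304.6, -148.8,   10.7]), 0.58)]
gouge scene [(array([311.1, -63.5,  14.4]), 0.88), (array([507.9, -11.3,  30.7]), 0.68)]
cap scene [(array([ 447.7, -194.5,   15.2]), 0.75), (array([ 635.1, -147. ,    8.5]), 0.6), (array([712.9,   6.2,   7.4]), 0.57)]
cap_mid scene [(array([ 483.9, -199.6,   14.8]), 0.87), (array([696.6, -11.4,   8.2]), 0.75), (array([ 626.3, -126.7,   13.1]), 0.6)]
chisel scene [(array([535.1,  86.4,  30. ]), 0.86)]
sockets scene [(array([ 529.5, -372.8,   -0.8]), 0.62), (array([557.1,  28.8,  68.2]), 0.57), (array([ 482.3, -202.1,   16.6]), 0.26)]
197 [540.15576794 -44.29727108  77.09522429] [622.04405188 -13.98864941 153.77714793]
gouge_grip top [(array([569.7, -26.4,  88.9]), 0.55)]
gouge top [(array([508.5, -13.1,  26.5]), 0.41)]
cap top [(array([711.1,   1.4,   5.2]), 0.62)]
cap_mid top [(array([693.9,  -9. ,   9.4]), 0.45)]
chisel top [(array([534.9,  83.3,  25.5]), 0.9)]
sockets top [(array([555.6,  29.1,  64.9]), 0.88)]
83 [532.62053732 -30.85477091  70.78314906] [552.21978201  -9.93780511  97.51519601]
16.425
```

View pics/crop3.png

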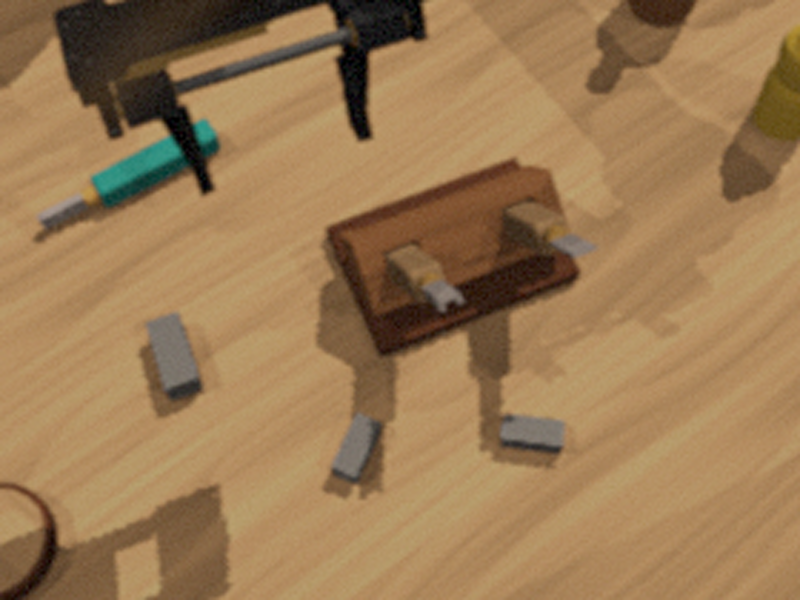

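The cap now lies on the bench at crop (175,355), both decoys and the chisel are unmoved, and the bare gouge is at (425,275). Next I grasp the handle.

```bash
python3 - <<'E'
from h import *
yaw=-.25; q=quat(yaw,np.radians(30)); z=zdir(q); A=frame(yaw,.74)
tcp=np.array([568.,-25.5,90])+8*z
bot.goto(tcp-68*z,q)
print(bot.servo_line(tcp,rate=80,until_force=6))
f0=np.array(bot.read_state()["ft_force"])
bot.grasp(); s=bot.read_state()
print(s["t"],s["position"]-tcp,s["width"],s["grip_force"],(A.T@(np.array(s["ft_force"])-f0)).round(2))
if s["width"]>24:
    a=frame(yaw,np.radians(40.5))[:,2]; p=np.array(s["position"])
    for d in(10,30,65):
        h=bot.servo_line(p+d*a,rate=60,until_force=12); s=bot.read_state(); print(d,h,s["t"],s["width"],(A.T@(np.array(s["ft_force"])-f0)).round(2))
        if h: break
im,d=bot.read_camera("scene"); cv2.imwrite("pics/crop4.png",cv2.resize(im[150:330,200:380],(600,600),interpolation=cv2.INTER_CUBIC))
E
```

```text
False
19.1833 [ 0.0194042   0.04254988 -0.00408906] 25.71876393268861 29.932179409079254 [0.59 0.08 0.73]
10 False 19.5 25.77147467967501 [ 0.51 -0.5  -0.67]
30 False 19.9833 25.21940293644873 [ 1.91 -0.63 -0.61]
65 False 20.7167 26.182868330798136 [ 0.54 -0.49 -0.69]
```

View pics/crop4.png

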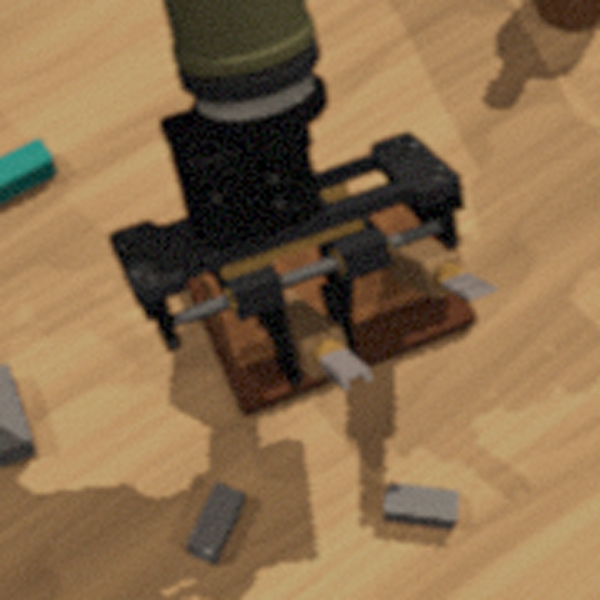

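The gouge is out, with its blade at crop (345,365). I lift it, turn it level, then measure the angle.

```bash
python3 - <<'E'
from h import *
yaw=-.25
p=np.array(bot.read_state()["position"])
bot.servo_line(p+[0,0,60],rate=120)
t=30-48
bot.goto([580,-40,330],quat(yaw,np.radians(t))); bot.dwell(.3)
s=bot.read_state(); T=np.array(s["position"]); print(s["t"],T,s["width"],s["ft_force"])
zt=zdir(quat(yaw,np.radians(t))); g=T-8*zt; print("grasp pt",g)
for c in("scene","top"):
    im,d=bot.read_camera(c); cv2.imwrite(f"pics/{c}5.png",im)
    for n in("gouge","gouge_grip"): print(n,c,[(np.round(r["point"],1),round(r["p"],2)) for r in bot.tip_of(n,c)])
    k=bot.get_calibration(c)
    P=cloud(c,d,np.ones(d.shape)); 
    B=frame(yaw,np.pi/2); Q=(P-g)@B   # cols: x=down, y, z=along
    m=(abs(Q[:,1])<15)&(abs(Q[:,0])<22)&(Q[:,2]>-95)&(Q[:,2]<95)
    Q=Q[m]; 
    for lo in range(-90,90,15):
        w=Q[(Q[:,2]>=lo)&(Q[:,2]<lo+15)]
        if len(w)>5: print(c,lo,len(w),"top height",np.round(-np.percentile(w[:,0],[10,50]),1),"y",np.round(np.median(w[:,1]),1))
im=cv2.imread("pics/scene5.png"); cv2.imwrite("pics/crop5.png",cv2.resize(im[60:260,190:390],(600,600),interpolation=cv2.INTER_CUBIC))
E
```

```text
22.8167 [579.63717388 -39.97824016 330.03354614] 25.84656152440105 [ 0.67200924  1.13806813 -0.83378962]
grasp pt [582.03245711 -40.58985639 337.64199828]
gouge scene [(array([312. , -63.6,  15. ]), 0.93)]
gouge_grip scene [(array([ 305.2, -145.8,    8.9]), 0.84), (array([580.4, -38.5, 339.9]), 0.67)]
scene 0 27 top height [13.5 12.3] y 4.4
scene 15 33 top height [14.5 11.9] y 3.5
scene 30 159 top height [11.5  7.1] y -2.1
scene 45 109 top height [5.1 3.5] y -0.8
scene 60 104 top height [4.4 3.3] y -0.9
scene 75 96 top height [4.  2.9] y -0.5
gouge top [(array([311.6, -59.1,  18.2]), 0.58)]
gouge_grip top [(array([ 307.2, -145.7,   12.8]), 0.85)]
```

View pics/crop5.png

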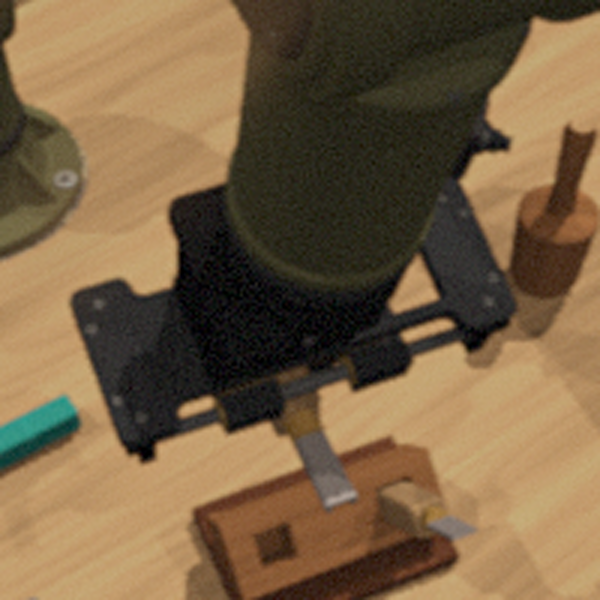

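The gouge is held almost level above the block, about 1.5° nose-down by the depth along blade and handle. I correct that, recheck and hand in.

```bash
python3 - <<'E'
from h import *
yaw=-.25; t=-16.6; q=quat(yaw,np.radians(t))
bot.servo_line([580,-40,330],q,rate=30); bot.dwell(1)
s=bot.read_state(); g=np.array(s["position"])-8*zdir(q)
im,d=bot.read_camera("scene")
Q=(cloud("scene",d,np.ones(d.shape))-g)@frame(yaw,np.pi/2)
for lo,hi,w in((0,30,13),(46,84,8)):
    m=(abs(Q[:,1])<w)&(abs(Q[:,0])<16)&(Q[:,2]>lo)&(Q[:,2]<hi); W=Q[m]
    print(len(W),"slope deg",np.degrees(np.arctan(np.polyfit(W[:,2],-W[:,0],1)[0])).round(2))
print([(np.round(r["point"],1),round(r["p"],2)) for n in("cap","chisel") for r in bot.tip_of(n,"scene")])
print(s["t"],s["position"],s["width"],s["grip_force"],np.abs(s["qvel"]).max())
print(bot.finish_job())
E
```

```text
68 slope deg -6.27
258 slope deg 0.36
[(array([ 633.4, -148.6,    7.5]), 0.66), (array([711.1,   4.6,   9.2]), 0.6), (array([ 451. , -191.9,   14.7]), 0.57), (array([536. ,  84.3,  27.2]), 0.64)]
24.3667 [579.98167654 -40.01154836 329.9942109 ] 25.358446655445064 29.930036596488208 0.0019037521727376283
the job is handed in; nothing more can be done
None
```

The job is handed in at 24.4 s of 58 s, verdict not shown: the cap lies on the bench, the chisel is still in the block, and the gouge is held steady about 33 cm up. The blade's depth slope reads 0.4° from level; a sparser fit on the partly hidden handle read -6°, which I took as noise.

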